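Set the transformers on the test rail in order of size

ROBOT

A 6-joint arm with a two-finger parallel gripper is mounted at the origin on the work surface. World frame = base frame: x ahead of the robot, y to its left, z up, the work surface at z = 0. Lengths are in m, angles in rad, forces in N, time in s.
With the tool pointing down it reaches from about 0.425 to 1.125 m from the base axis. Payload 14.9 kg.
Tool frame: the origin (TCP) lies on the centre line of the jaws, within the pads' length; the fingertips stand 25 mm ahead of it and the grasp point (between the pads) lies 6 mm ahead of it (tip_extent is the distance from the TCP to the fingertips, in m); z points along the fingers, y is the line along which they close (so a half turn about z gives the same grasp; the last joint's range is limited). The gripper opens to 91 mm and grips with 3 to 60 N. Pads are 32 mm wide; open, the fingers measure 118 mm over their backs; the gripper's body (76 mm by 178 mm) begins 60 mm behind the grasp point.
Start: joints at [1.265, 0.379, 1.734, -0, 1.028, -0.033], TCP at [0.189, 0.674, 0.239] pointing down, gripper open.
Joint ranges: [-2.77, 2.77], [-0.74, 2.19], [0, 2.66], [-1.06, 4.2], [0.31, 2.87], [-3.08, 3.08]. Speed limits (rad/s): [1.89, 1.89, 2.39, 3.14, 3.14, 3.14].

INTERFACE

Orientations are given as a rotation vector (axis times angle).
In Python, from plant import move_pose, movel, move_joints, set_gripper, hold, inverse_kinematics, read_camera, PlanningError, hand_in, current_time, current_qpos, current_qd, current_joint_efforts, current_position, current_eef_rot, current_wrist_force, current_ft_torque, current_finger_gap, current_finger_force, tip_extent gives the robot as it stands. The module is installed in compiled form; this text tells all that it offers. Calls block until the motion is done:
- move_pose(position, orientation): joint-space move of the TCP to a pose.
- movel(position, velocity=0.15, rot=None, until_force=None): straight line of the TCP; rot=None keeps the orientation; velocity is the mean speed in m/s. With until_force (N) it stops when the force on the tool has changed by that much, and returns True; else False.
- move_joints(angles): joint-space move.
- set_gripper(opening): finger opening in m; the grip force is fixed at half the most; returns when the fingers have stopped.
- hold(seconds).
- inverse_kinematics(position, orientation): joint angles nearest the present ones, or None.
- read_camera(name): name is "scene" or "side" or "wrist"; returns a dict with "frame" (384x512x3 uint8, red, green, blue), "fx", "fy", "cx", "cy" (pixels), "extrinsics" (4x4, takes a point from world to camera coordinates). Camera axes: x right, y down, z forward; pixel columns grow to the right and rows downward; lengths in m; the calibration is good to about 2 mm. A picture is of the moment at which its call begins. There is no depth.
A pose or a line that the arm cannot do raises PlanningError and nothing moves.
- hand_in(): hands the job in; it is judged then, once.
Readings, each from a call of its own:
- current_time(): time.
- current_qpos(): joint angles.
- current_qd(): joint speeds.
- current_joint_efforts(): joint torques, N m.
- current_position(): TCP position.
- current_eef_rot(): TCP orientation.
- current_wrist_force(): force on the tool from outside, world axes, zero at the start.
- current_ft_torque(): the same for the moment, N m.
- current_finger_gap(): finger opening in m.
- current_finger_force(): force on a finger pad.
Only numpy, scipy, OpenCV 4.12 (cv2) and the standard library are available. Lean on these libraries where they do the work, as an engineer would, in place of code of your own. Each camera call takes 0.05 s, during which the arm holds its last target. There are 200 camera calls.

TASK

Set the four transformers from the blue mat on the black pads of the test rail in order of size, one to a pad: the smallest on the pad next to the orange end block, the largest at the other end. Stand each upright in the middle of its pad with its long side along the rail, and let go of it; tip none over on the way and do not shift the energy meter beside the rail.

Things in the scene. Friction and masses are not known exactly. Their poses are not given: they have to be found in the camera images.
- t1_center (a point): Centre (half-way up) of the smallest of four loose transformers, alike but for size: grey steel core 32 long (own y) x 16 wide (own x) x 26 high with a yellow coil 24 wide (own x) x 19 x 19 high about the same centre, bulging from both broad sides. Underside 13 mm below; z up. Grip the coil along own x. Starts upright on a 3 mm mat, length within 0.6 rad of world y. About 60 g.
- t2_center (a point): Centre (half-way up) of the second smallest of four loose transformers, alike but for size: grey steel core 42 long (own y) x 20 wide (own x) x 36 high with a yellow coil 32 wide (own x) x 24 x 27 high about the same centre, bulging from both broad sides. Underside 18 mm below; z up. Grip the coil along own x. Starts upright on a 3 mm mat, length within 0.6 rad of world y. About 140 g.
- t3_center (a point): Centre (half-way up) of the second largest of four loose transformers, alike but for size: grey steel core 52 long (own y) x 24 wide (own x) x 46 high with a yellow coil 40 wide (own x) x 30 x 34 high about the same centre, bulging from both broad sides. Underside 23 mm below; z up. Grip the coil along own x. Starts upright on a 3 mm mat, length within 0.6 rad of world y. About 270 g.
- t4_center (a point): Centre (half-way up) of the largest of four loose transformers, alike but for size: grey steel core 62 long (own y) x 28 wide (own x) x 56 high with a yellow coil 48 wide (own x) x 36 x 41 high about the same centre, bulging from both broad sides. Underside 28 mm below; z up. Grip the coil along own x. Starts upright on a 3 mm mat, length within 0.6 rad of world y. About 450 g.
- mark_a: Black rubber pad fixed on the aluminium rail, the end towards -y (the robot's right): 56 (own x, across the rail) x 70 (own y, along it) x 2 thick. Origin: centre of its underside; top 14 mm above the table. Four like pads in a straight row, 80 mm apart, on a fixed rail 90 wide x 420 long x 12 high within 0.25 rad of world y.
- mark_b: Black rubber pad fixed on the aluminium rail, second from the -y end: 56 (own x, across the rail) x 70 (own y, along it) x 2 thick. Origin: centre of its underside; top 14 mm above the table. Four like pads in a straight row, 80 mm apart, on a fixed rail 90 wide x 420 long x 12 high within 0.25 rad of world y.
- mark_c: Black rubber pad fixed on the aluminium rail, third from the -y end: 56 (own x, across the rail) x 70 (own y, along it) x 2 thick. Origin: centre of its underside; top 14 mm above the table. Four like pads in a straight row, 80 mm apart, on a fixed rail 90 wide x 420 long x 12 high within 0.25 rad of world y.
- mark_d: Black rubber pad fixed on the aluminium rail, the end towards +y (the robot's left): 56 (own x, across the rail) x 70 (own y, along it) x 2 thick. Origin: centre of its underside; top 14 mm above the table. Four like pads in a straight row, 80 mm apart, on a fixed rail 90 wide x 420 long x 12 high within 0.25 rad of world y.
- orange_stop: Orange end block, 60 (across the rail) x 20 (along it) x 16 high, fixed on the rail 58 mm beyond the centre of one end pad; origin at the centre of its underside. It marks the end of the row for the smallest transformer; it may be at either end, and a like blue block stands at the other.
- meter_center (a point): Bystander: centre of a loose cream energy meter with keypad, 180 (own x) x 125 (own y) x 55 high, lying on the table to the left (+y) of the rail; to be left alone.
There are look-alikes about, which are no part of the job. Leave any pink look-alike of the part that bears t3_center alone.

How it is judged:
By the outcome, as a careful person would: the job done as asked, in the order asked, and still so for the second after the job is handed in, with the robot touching nothing.
It also fails if it takes over 106 s, if anything falls off the work surface, if the arm or the gripper's body presses on something with over 40 N, if the wrist force passes 120 N, or if a joint passes its speed limit or range.

## Working session

There is one attempt and no reset: what is moved stays moved. The work goes in short steps, each a Python script; the robot and the scene stay as the last script left them, time stands still between calls to the robot, and variables do not carry over. Pictures are saved under pics/ and viewed, at most 14 in all, crops included, and the job is handed in when it is done.

```bash
mkdir -p pics
cat > h.py <<'E'
import numpy as np, cv2
from plant import *
def snap(name,out=None):
    r=read_camera(name)
    if out: cv2.imwrite(out,r["frame"][:,:,::-1]); np.savez(out[:-4],**{k:r[k] for k in r})
    return r
def p2w(r,u,v,z):
    E=np.array(r["extrinsics"]);R=E[:3,:3];t=E[:3,3]
    d=R.T@np.array([(u-r["cx"])/r["fx"],(v-r["cy"])/r["fy"],1]);c=-R.T@t
    return c+d*(z-c[2])/d[2]
def w2p(r,P):
    E=np.array(r["extrinsics"]);q=E[:3,:3]@np.array(P)+E[:3,3]
    return np.array([r["fx"]*q[0]/q[2]+r["cx"],r["fy"]*q[1]/q[2]+r["cy"]])
E
python3 - <<'E'
from h import *
for n in("scene","side","wrist"):
    r=snap(n,f"pics/{n}0.png"); E=np.array(r["extrinsics"]); print(n,r["fx"],-E[:3,:3].T@E[:3,3],E[2,:3])
a=cv2.imread("pics/scene0.png");cv2.imwrite("pics/s0.png",cv2.resize(a,(800,600),interpolation=cv2.INTER_CUBIC))
a=cv2.imread("pics/side0.png");cv2.imwrite("pics/d0.png",cv2.resize(a,(800,600),interpolation=cv2.INTER_CUBIC))
print(current_eef_rot(),current_time(),current_finger_gap())
E
```

```text
scene 479.8928357435166 [0.97104507 0.36262353 0.93022118] [-0.48114751 -0.23493698 -0.8445719 ]
side 402.82437282967845 [ 0.23196982 -0.43676043  0.65081748] [ 0.29338477  0.65189923 -0.69925158]
wrist 333.31840537741186 [0.12028827 0.69383433 0.38456951] [ 0.24359012 -0.06928242 -0.96740054]
[-4.27190902e-01 -3.11227362e+00  1.34823673e-03] 0.15 0.09121115443953577
```

View pics/s0.png

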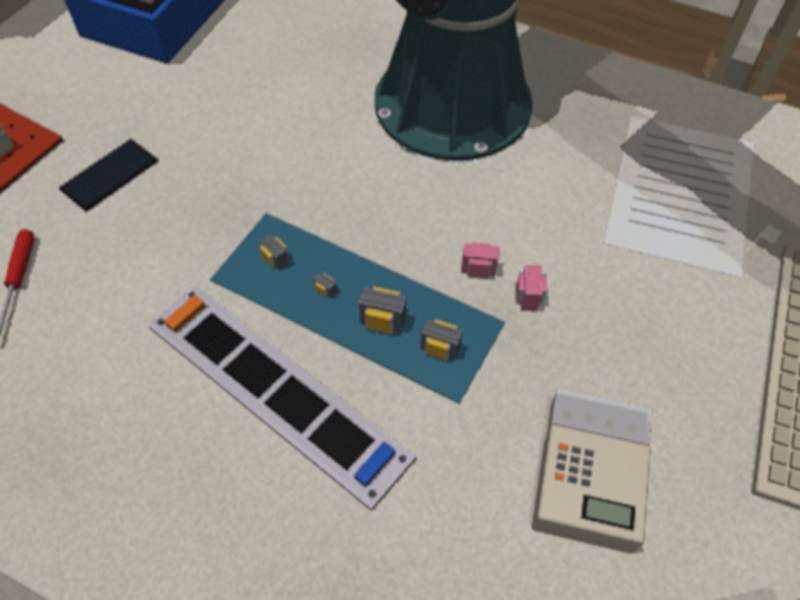

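View pics/d0.png

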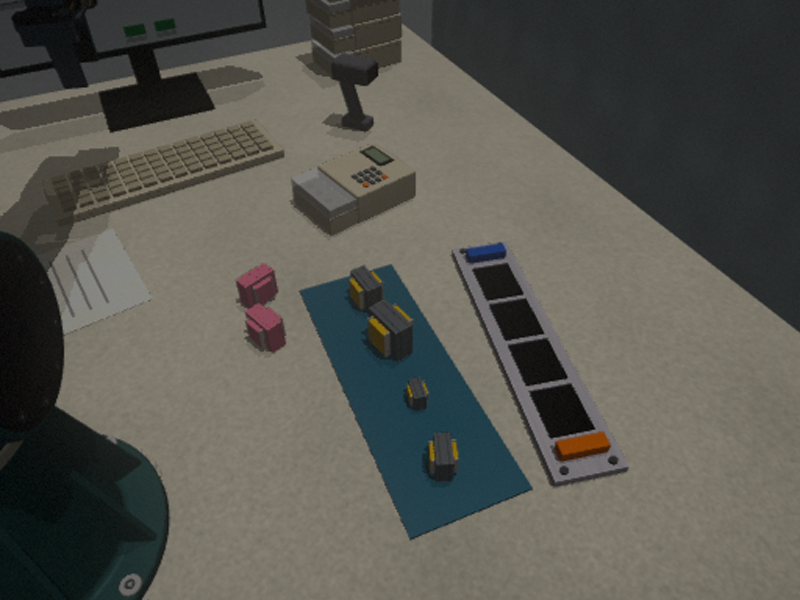

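The scene view, enlarged to 800x600, shows these:
- Transformers on the mat: t2 at (274,251), t1 at (325,284), t4 at (383,309), t3 at (442,339).
- Candidates that could be mistaken for them: the pink look-alikes off the mat at (481,260) and (532,287). I'll leave those alone.
- Orange stop at (184,312), the -y end. That gives t1→a, t2→b, t3→c, t4→d.

Next I'll get coarse positions, then take a wrist view from above.

Run:
```python
from h import *
from scipy.spatial.transform import Rotation as Ro
r=np.load("pics/scene0.npz"); k=.64
for n,u,v,z in [("t2",274,251,.02),("t1",325,284,.016),("t4",383,309,.03),("t3",442,339,.025),("a",214,338,.014),("d",342,438,.014),("orange",184,312,.02)]:
    print(n,p2w(r,u*k,v*k,z).round(3))
print(current_position(), Ro.from_rotvec(current_eef_rot()).as_matrix().round(2))
# move above work, tool y along world x
for p in ([0.45,-0.03,0.42],):
  for th in (0,np.pi/2,-np.pi/2,np.pi):
    R=Ro.from_euler('z',th)*Ro.from_rotvec([np.pi,0,0])
    q=inverse_kinematics(p,R.as_rotvec()); print(th,q)
```

```text
t2 [ 0.435 -0.103  0.02 ]
t1 [ 0.452 -0.005  0.016]
t4 [0.461 0.095 0.03 ]
t3 [0.465 0.19  0.025]
a [ 0.602 -0.102  0.014]
d [0.654 0.133 0.014]
orange [ 0.587 -0.161  0.02 ]
[0.188511   0.67384445 0.23843099] [[-0.96  0.27 -0.  ]
 [ 0.27  0.96 -0.  ]
 [ 0.   -0.   -1.  ]]
0 [-1.18254272e-01 -2.27068586e-01  2.05043873e+00 -4.44089210e-16
  1.31822251e+00  1.45254206e+00]
1.5707963267948966 [-1.18254272e-01 -2.27068586e-01  2.05043873e+00 -4.44089210e-16
  1.31822251e+00 -1.18254272e-01]
-1.5707963267948966 [-1.18254272e-01 -2.27068586e-01  2.05043873e+00 -4.44089210e-16
  1.31822251e+00  3.02333838e+00]
3.141592653589793 [-0.11825427 -0.22706859  2.05043873  0.          1.31822251 -1.6890506 ]
```

```bash
cat >> h.py <<'E'
from scipy.spatial.transform import Rotation as Ro
def rv(th): return (Ro.from_euler('z',th)*Ro.from_rotvec([np.pi,0,0])).as_rotvec()
E
python3 - <<'E'
from h import *
move_pose([0.5,0.03,0.36],rv(np.pi)); r=snap("wrist","pics/w1.png")
a=cv2.imread("pics/w1.png");cv2.imwrite("pics/w1b.png",cv2.resize(a,(800,600),interpolation=cv2.INTER_CUBIC))
print(current_time(),current_wrist_force())
E
```

```text
2.7667 [ 0.51962871  0.29933204 -0.36481269]
```

View pics/w1b.png

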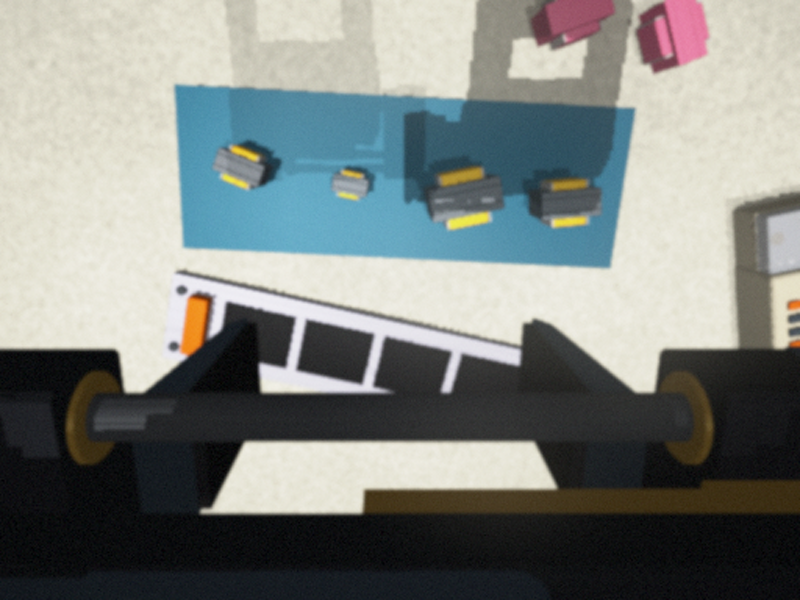

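The wrist view (800x600) shows t2 (243,165), t1 (352,184), t4 (465,197) and t3 (565,203). The pink ones, at (572,20) and (672,35), are off the mat. The fingers hide the rail, so I'll take a second view from beyond it and fit silhouettes.

```bash
cat >> h.py <<'E'
from scipy.optimize import minimize
DIM={1:((.016,.032,.026),(.024,.019,.019)),2:((.020,.042,.036),(.032,.024,.027)),3:((.024,.052,.046),(.040,.030,.034)),4:((.028,.062,.056),(.048,.036,.041))}
def sil(r,n,x,y,th,zb,S=4):
    m=np.zeros((384*S//1,512*S),np.uint8)
    c,s=np.cos(th),np.sin(th)
    for d in DIM[n]:
        pts=[]
        for a in(-.5,.5):
            for b in(-.5,.5):
                for e in(-.5,.5):
                    px,py=a*d[0],b*d[1]
                    pts.append((w2p(r,[x+c*px-s*py,y+s*px+c*py,zb+DIM[n][0][2]/2+e*d[2]])+.5)*S-.5)
        cv2.fillConvexPoly(m,cv2.convexHull(np.array(pts,np.float32)).round().astype(np.int32),255)
    return m
def fit(r,n,x,y,th,zb=.003,maskf=None,S=4):
    f=np.array(r["frame"]); f=cv2.resize(f,None,fx=S,fy=S,interpolation=cv2.INTER_LINEAR).astype(int)
    u,v=w2p(r,[x,y,zb+.015]).astype(int)*S; w=55*S
    y0,x0=max(v-w,0),max(u-w,0); sl=(slice(y0,v+w),slice(x0,u+w))
    m=maskf(f[sl]); 
    lab=cv2.connectedComponentsWithStats(m.astype(np.uint8))
    # component nearest the guess
    k=min([i for i in range(1,lab[0]) if lab[2][i,4]>60*S],key=lambda i:np.hypot(*(lab[3][i]-[u-x0,v-y0])))
    m=lab[1]==k
    def cost(p):
        q=sil(r,n,p[0]/100,p[1]/100,p[2]/5,zb,S)[sl]>0
        return 1-(q&m).sum()/max((q|m).sum(),1)
    best=min((minimize(cost,[x*100,y*100,t*5],method="Nelder-Mead",options=dict(initial_simplex=np.array([x*100,y*100,t*5])+np.array([[0,0,0],[1,0,0],[0,1,0],[0,0,1]]),maxiter=120)) for t in (th-.3,th,th+.3)),key=lambda o:o.fun)
    return best.x[0]/100,best.x[1]/100,best.x[2]/5,1-best.fun
notblue=lambda f:(f[...,2]-f[...,0]<22)
E
python3 - <<'E'
from h import *
r=np.load("pics/w1.npz")
for n,x,y in [(2,.435,-.103),(1,.452,-.005),(4,.461,.095),(3,.465,.19)]:
    print(n,np.round(fit(r,n,x,y,0,maskf=notblue),4))
move_pose([0.68,0.03,0.36],rv(0)); r=snap("wrist","pics/w2.png")
a=cv2.imread("pics/w2.png");cv2.imwrite("pics/w2b.png",cv2.resize(a,(800,600),interpolation=cv2.INTER_CUBIC))
for n,x,y in [(2,.435,-.103),(1,.452,-.005),(4,.461,.095),(3,.465,.19)]:
    try: print(n,np.round(fit(r,n,x,y,0,maskf=notblue),4))
    except Exception as e: print(n,e)
print(current_time())
E
```

```text
2 [ 0.4378 -0.1008 -0.4435  0.8875]
1 [ 0.4534 -0.0042 -0.2185  0.828 ]
4 [0.4638 0.096  0.2425 0.9172]
3 [0.4678 0.1898 0.1032 0.9021]
2 [ 0.4388 -0.1009 -0.4805  0.0663]
1 [ 0.4809 -0.0017 -0.3824  0.0965]
4 [ 0.4827  0.0977 -0.6272  0.2551]
3 [ 0.5353  0.2307 -0.1623  0.1202]
5.4667
```

View pics/w2b.png

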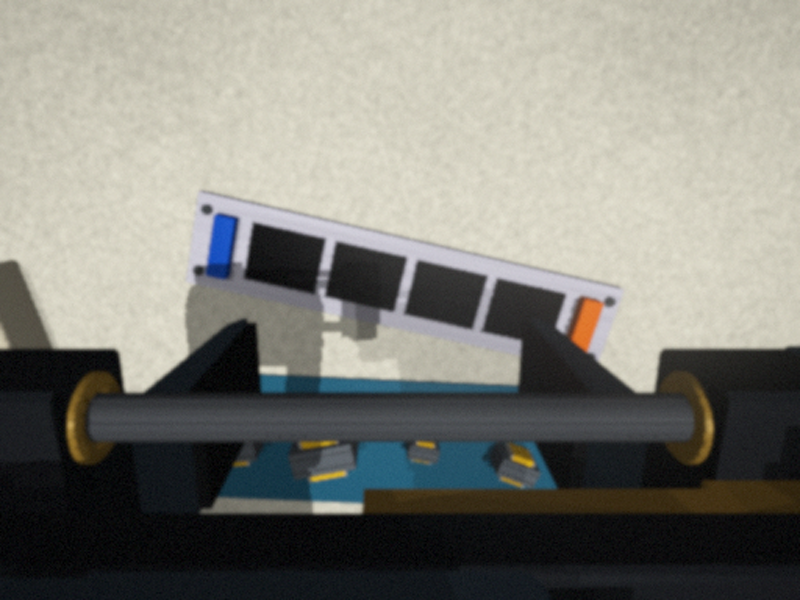

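The rail is clear here (800x600). Pad d has corners (253,223), (325,239), (318,292) and (247,276), c and b are to its right, and a is next to the orange block at (586,322). I'll fit the pad row by least squares.

Run:
```python
from h import *
from scipy.optimize import least_squares
r=np.load("pics/w2.npz");s=np.load("pics/scene0.npz")
obs={"d":[(253,223),(325,239),(318,292),(247,276)],"c":[(335,242),(406,257),(396,311),(328,297)],"b":[(416,260),(487,276),(476,329),(405,315)],"a":[(496,279),(565,294)]}
off=dict(a=-.12,b=-.04,c=.04,d=.12); cor=[(.028,.035),(.028,-.035),(-.028,-.035),(-.028,.035)]
def model(p,k,i):
    lx,ly=cor[i];ly+=off[k];c,s_=np.cos(p[2]),np.sin(p[2])
    return [p[0]+c*lx-s_*ly,p[1]+s_*lx+c*ly,.014]
W=[(k,i,(np.array(o)+.5)*.64-.5) for k in obs for i,o in enumerate(obs[k])]
f=lambda p:np.concatenate([w2p(r,model(p,k,i))-o for k,i,o in W])
o=least_squares(f,[.63,.015,-.2]); print(o.x,np.sqrt((o.fun**2).mean()))
print(o.fun.reshape(-1,2).round(1).tolist())
np.save("rail.npy",o.x)
# check in scene
a=cv2.resize(cv2.imread("pics/scene0.png"),None,fx=4,fy=4,interpolation=cv2.INTER_CUBIC)
P=lambda w:tuple(((w2p(s,w)+.5)*4-.5).round().astype(int).tolist())
for k in off: cv2.polylines(a,[np.array([P(model(o.x,k,i)) for i in range(4)])],True,(0,255,255),1)
for n,x,y,th in [(2,.4378,-.1008,-.4435),(1,.4534,-.0042,-.2185),(4,.4638,.096,.2425),(3,.4678,.1898,.1032)]:
    m=sil(s,n,x,y,th,.003); cs,_=cv2.findContours(m,0,2); cv2.drawContours(a,cs,-1,(0,0,255),1)
cv2.imwrite("pics/chk.png",cv2.resize(a[520:1240,370:1070],(700,600)) if 0 else cv2.resize(a[530:1250,360:1080],(600,600),interpolation=cv2.INTER_AREA))
```

```text
[ 0.62893908  0.01387485 -0.22595957] 1.0517132257019988
[[0.3, -0.5], [0.8, -0.1], [-1.9, 1.4], [-1.8, 1.6], [1.0, -0.6], [1.3, 0.3], [-0.8, 0.5], [-1.8, -0.4], [1.4, -0.2], [0.8, -0.2], [-1.9, 0.1], [-0.3, -0.6], [1.4, -0.7], [1.3, -0.2]]
```

View pics/chk.png

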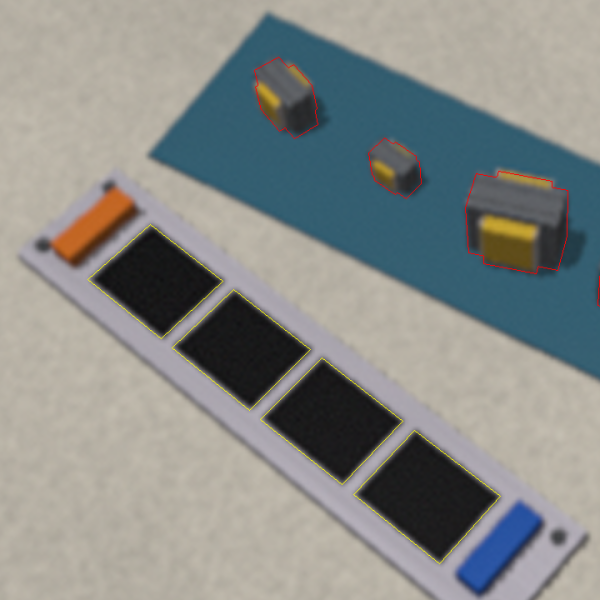

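Both cameras agree: the overlay matches the pads and transformers to about 1 px. I'll place t1 first and check it.

```bash
cat >> h.py <<'E'
T={2:(.4378,-.1008,-.4435),1:(.4534,-.0042,-.2185),4:(.4638,.096,.2425),3:(.4678,.1898,.1032)}
def pad(n):
    x,y,th=np.load("rail.npy"); d={1:-.12,2:-.04,3:.04,4:.12}[n]
    return x-np.sin(th)*d,y+np.cos(th)*d,th
def pick(n,p=None):
    x,y,th=p or T[n]; tip=max(.003,DIM[n][0][2]/2-.019); z=.003+tip+.025; R=rv(th+np.pi/2)
    move_pose([x,y,.15],R); movel([x,y,z],.15); set_gripper(0.0)
    print(n,"gap",current_finger_gap(),"exp",DIM[n][1][0],"F",current_finger_force())
    movel([x,y,.16],.15); print("gap up",current_finger_gap(),"t",current_time())
def place(n,dx=0,dy=0):
    x,y,th=pad(n); x+=dx;y+=dy; tip=max(.003,DIM[n][0][2]/2-.019); z=.014+tip+.025; R=rv(th+np.pi/2)
    move_pose([x,y,.16],R); movel([x,y,z+.015],.2); hit=movel([x,y,z+.0006],.04,until_force=10)
    print("hit",hit,current_position()-[x,y,z],current_wrist_force().round(1)); set_gripper(min(.09,DIM[n][1][0]+.03)); hold(.2)
    movel([x,y,.16],.15); set_gripper(.091); print("t",current_time())
E
python3 - <<'E'
from h import *
pick(1); 
if current_finger_gap()>.018: place(1)
snap("scene","pics/s1.png")
E
```

```text
1 gap 0.02367855701718644 exp 0.024 F 29.99985784292221
gap up 0.02385269940737372 t 9.7333
hit False [-4.97723206e-05 -4.34869998e-06  5.14095156e-04] [ 0.6 -1.8 -0.9]
t 14.1417
```

```bash
cat > ov.py <<'E'
from h import *
def ov(src,out,ns,S=8):
    s=np.load(src+".npz"); a=cv2.resize(cv2.imread(src+".png"),None,fx=S,fy=S,interpolation=cv2.INTER_CUBIC)
    c=[]
    for n in ns:
        m=sil(s,n,*pad(n),.014,S); cs,_=cv2.findContours(m,0,2); cv2.drawContours(a,cs,-1,(0,0,255),1); c.append(cs[0].reshape(-1,2))
    c=np.vstack(c); lo=np.maximum(c.min(0)-120,0); hi=c.max(0)+120
    a=a[lo[1]:hi[1],lo[0]:hi[0]]; f=min(800/a.shape[1],600/a.shape[0],1.)
    cv2.imwrite(out,cv2.resize(a,None,fx=f,fy=f,interpolation=cv2.INTER_AREA))
E
python3 -c "
from ov import *
ov('pics/s1','pics/s1o.png',[1])"
```

```text
(no output)
```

View pics/s1o.png

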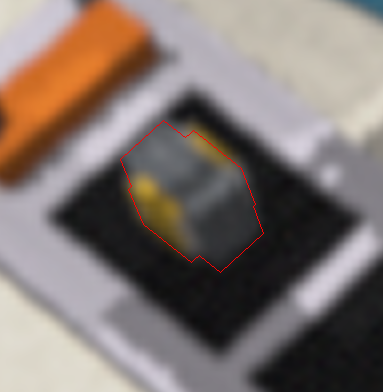

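t1 stands upright inside its predicted outline, within about 1 mm, on the pad beside the orange block. I'll place the other three next.

Run:
```python
from ov import *
for n in (2,3,4):
    pick(n)
    if abs(current_finger_gap()-DIM[n][1][0])>.004: print("BAD GRASP",n); break
    place(n)
else: move_pose([.45,.25,.3],rv(np.pi/2))
snap("scene","pics/s2.png"); snap("side","pics/d2.png")
ov('pics/s2','pics/s2o.png',[1,2,3,4]); ov('pics/d2','pics/d2o.png',[1,2,3,4])
```

```text
2 gap 0.03175001364133054 exp 0.032 F 29.99928206205368
gap up 0.032207351293934615 t 17.7667
hit False [-7.07606971e-05  3.13903043e-05  5.05148055e-04] [ 0.2 -0.8 -1.5]
t 22.1417
3 gap 0.03946475651733776 exp 0.04 F 29.999371469020844
gap up 0.039523547545507784 t 25.925
hit False [-6.76778999e-05 -4.71604147e-05  5.27485251e-04] [ 0.3  0.1 -1.9]
t 30.25
4 gap 0.0484126790527171 exp 0.048 F 29.387143850326538
gap up 0.04830494102555568 t 33.5833
hit False [-4.98782872e-05 -3.32268974e-06  5.04677983e-04] [ 0.7  0.  -3.7]
t 37.6583
```

View pics/s2o.png

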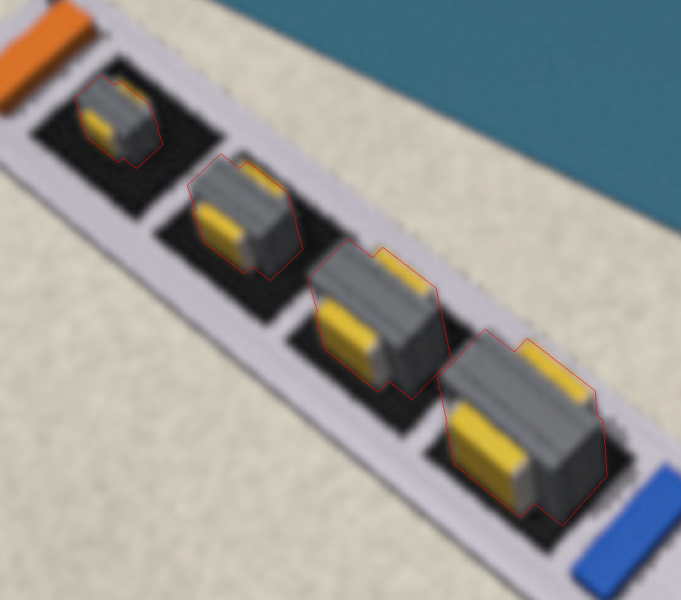

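View pics/d2o.png

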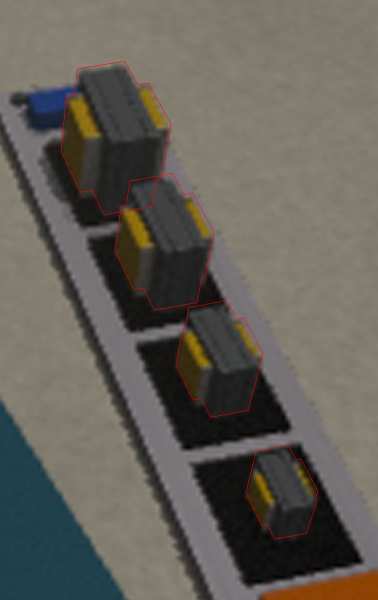

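All four stand upright in their predicted outlines in both views: t1 by the orange block, then t2, t3 and t4 by the blue block. The arm is clear.

```bash
python3 -c "
from plant import *
hold(.3); print(hand_in(), current_time())"
```

```text
the job is handed in; nothing more can be done
the job is handed in; nothing more can be done
```

All four transformers stand upright and released in the middle of their pads, within about 1 mm, in size order from the smallest at the orange block; the arm never went near the meter, and the job was handed in at about 40 s of the 106 s allowed.

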